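Put the radio workshop's battery packs on charge

TASK

Put all four battery packs on charge: set each pack gently down into the charger made for it (same shape and colour), lying flat on the floor of the pocket, with the gold contacts of the three box-shaped packs at the end where the charger's gold contacts are. Do not drop the packs in or knock them over, and leave all four seated.

Things in the scene. Friction and masses are not known exactly. Their poses are not given: they have to be found in the camera images.
- pack_olive: Olive-green radio battery, ribbed top. Loose box 100 mm long (x), 58 wide (y), 46 high, 520 g. One end (+x) has a 16 mm black cap with two gold contact strips on its top edge and face. Origin: middle of that end face's lower edge; the pack's middle is 50 mm from it along -x. z up. Grip across the width, fingertips 14 mm or more above the underside to clear the charger's rim.
- pack_blue: Black radio battery, blue band and latch. Loose box 110 mm long (x), 50 wide (y), 34 high, 330 g. One end (+x) has a 16 mm black cap with two gold contact strips on its top edge and face. Origin: middle of that end face's lower edge; the pack's middle is 55 mm from it along -x. z up. Grip across the width, fingertips 14 mm or more above the underside to clear the charger's rim.
- pack_yellow: Yellow stick battery, black ends. Loose box 120 mm long (x), 36 wide (y), 36 high, 290 g. One end (+x) has a 16 mm black cap with two gold contact strips on its top edge and face. Origin: middle of that end face's lower edge; the pack's middle is 60 mm from it along -x. z up. Grip across the width, fingertips 14 mm or more above the underside to clear the charger's rim.
- pack_round: White round battery with a red band and a red dot on top: loose upright cylinder 56 mm in diameter, 42 mm high, 210 g. Origin at the centre of its underside, z up; its yaw does not matter. Grip it across its diameter, fingertips 14 mm or more above its underside to clear the charger's rim.
- charger_olive: Dark olive desk charger, olive pocket walls. Fixed. Pocket floor 112 x 70 mm, 12 mm above table; walls flare to 120 x 78 at the rim, 22 mm up. Beyond its +x (contact) end a 30 mm high housing with two gold blades. Origin: on the table, under the place of the seated pack's contact end; pocket along -x, z up. Seated, the pack's origin is 12 mm above this one, x axes parallel.
- charger_blue: Black desk charger, blue pocket walls. Fixed. Pocket floor 122 x 62 mm, 12 mm above table; walls flare to 130 x 70 at the rim, 22 mm up. Beyond its +x (contact) end a 30 mm high housing with two gold blades. Origin: on the table, under the place of the seated pack's contact end; pocket along -x, z up. Seated, the pack's origin is 12 mm above this one, x axes parallel.
- charger_yellow: Dark grey desk charger, yellow pocket walls. Fixed. Pocket floor 132 x 48 mm, 12 mm above table; walls flare to 140 x 56 at the rim, 22 mm up. Beyond its +x (contact) end a 30 mm high housing with two gold blades. Origin: on the table, under the place of the seated pack's contact end; pocket along -x, z up. Seated, the pack's origin is 12 mm above this one, x axes parallel.
- charger_round: White desk charger with a round red-walled pocket. Fixed. Pocket floor 68 mm in diameter, 12 mm above table, gold contact in the middle; walls flare to 76 mm at the rim, 22 mm up. A white housing 30 mm high starts 46 mm from the origin along +x. Origin: on the table under the pocket's centre, z up. Seated, the pack's origin is 12 mm above this one, at any yaw.
Things that resemble listed ones, but are neither listed nor needed, are in the scene too. What is shaped like the pack_blue but pink is not meant.

How it is judged:
By the outcome, as a careful person would: the job done as asked, in the order asked, and still so for the second after the job is handed in, with the robot touching nothing.
It also fails if it takes over 120 s, if anything falls off the work surface, if the arm or the gripper's body presses on something with over 40 N, if the wrist force passes 120 N, or if a joint passes its speed limit or range.

ROBOT

A 6-joint arm with a two-finger parallel gripper is mounted at the origin on the work surface. World frame = base frame: x ahead of the robot, y to its left, z up, the work surface at z = 0. Lengths are in mm, angles in rad, forces in N, time in s.
With the tool pointing down it reaches from about 275 to 750 mm from the base axis. Payload 10.2 kg.
Tool frame: the origin (TCP) lies midway between the tips of the shut fingers; the grasp point (between the pads) lies 19 mm behind it; z points along the fingers, y is the direction in which the jaws open and shut (so a half turn about z gives the same grasp; the last joint's range is limited). The gripper opens to 85 mm and grips with 20 to 120 N. Pads are 22 mm wide; open, the fingers measure 114 mm over their backs; the gripper's body (76 mm by 85 mm) begins 54 mm behind the grasp point. The pads swing forward as they close: fully open they stand 13 mm farther back than shut.
Start: joints at [-1.458, 0.313, 1.498, -0, 1.331, -0.223], TCP at [172.988, -495.688, 231.294] pointing down, gripper open.
Joint ranges: [-2.94, 2.94], [-0.97, 2.17], [0.19, 2.56], [-1.23, 4.37], [0.02, 3.11], [-2.88, 2.88]. Speed limits (rad/s): [2.39, 2.39, 3.01, 3.14, 3.14, 3.14].

INTERFACE

Orientations are given as a unit quaternion [w, x, y, z].
In Python, from rig import ctrl gives the robot as it stands.
- The arm moves only by the tool carry_out, never from a script. Its argument "plan" is a list of rows, each a list of 3 entries, a list of its own where there are three numbers: the finger opening in mm, from 0 to 85.4, then the shift along the tool's x, y, z in mm, then the turn, a rotation vector about the tool's x, y, z in units of 6 degrees (1.0 is 6 degrees). In form: [[grip, [x, y, z], [ax, ay, az]], ...]. A call has 1 to 20 rows; each row shifts and turns the commanded pose from where the row before left it, along the tool's axes as they then stand; what a row does not reach is not made up. A row lasts 1/12 s, in which the tool goes at most 41.7 mm and 7.16 degrees, less where a joint would pass 70% of its speed; a pose out of reach is approached as far as the arm can. A call with a gripper value outside its range is refused whole. The fingers move at their own pace and stop on an object; "grip_force" is the grip in N (left out, the last holds). Time passes only in rows, so rows that do not move let the fingers close. It gives the time, the measured TCP pose, the force and the opening at its end, in the units of the state.
- ctrl.sense(): the state, without advancing time (a new reading comes with each control period).
- ctrl.capture(name): name is "side" or "top" or "wrist"; returns a dict with "color" (384x512x3 uint8, blue, green, red), "range_z" (384x512 float32, mm along the optical axis (not along the pixel's ray), 0 where there is no reading), "fx", "fy", "cx", "cy" (pixels), "dist_coeffs" ([k1, k2, p1, p2, k3] as OpenCV has them; the pictures are not rectified), "cam_to_world" (4x4, takes a point from camera to world coordinates); the wrist camera has in their place "tool_from_camera" (4x4, takes a point from camera to tool coordinates, whose origin is the TCP and whose axes are the flange's). Camera axes: x right, y up, looking along -z (the intrinsics and any distortion apply to the point x, -y, -z); pixel columns grow to the right and rows downward; lengths in mm; the calibration is good to about 2 mm. A picture is of the moment at which its call begins: read the wrist's pose just before it.
- ctrl.finish_job(): hands the job in, once; it reports no verdict.
The state is a dict: "time_s": time; "joints": joint angles; "dq": joint speeds; "tau": joint torques, N m; "eef_pos": TCP position; "ee_rot": TCP orientation; "force": force on the tool from outside, world axes, zero at the start; "wrist_torque": the same for the moment, N m; "grip_width": opening from 0.0 (shut) to 1.0 (fully open).
Only numpy, scipy, OpenCV 4.12 (cv2) and the standard library are available. Lean on these libraries where they do the work, as an engineer would, in place of code of your own. Each camera call takes 0.05 s, during which the arm holds its last target.

## Working session

There is one attempt and no reset: what is moved stays moved. The work goes in short steps, Python scripts to look and compute and a tool call to move; the robot and the scene stay as the last step left them, time stands still between calls to the robot, and variables do not carry over. Pictures are saved under pics/ and viewed, and the job is handed in when it is done.

Besides the shell and the picture viewer there is one more tool, called after "Emit:" by a JSON object that holds its "op" and its "data", one argument or row to a line. carry_out: Moves the arm, as the interface text tells. Its arguments: {"type":"object","properties":{"plan":{"type":"array"},"grip_force":{"type":"number"}},"required":["plan"]}

```bash
mkdir -p pics; ls; python3 - <<'E'
from rig import ctrl
import cv2,numpy as np
s=ctrl.sense();print({k:np.round(v,3).tolist() for k,v in s.items()})
for n in ["top","side"]:
    c=ctrl.capture(n);cv2.imwrite(f"pics/{n}0.png",c["color"]);np.savez(f"{n}0.npz",**c)
    print(n,c["fx"],c["fy"],c["cx"],c["cy"],c["dist_coeffs"],np.round(c["cam_to_world"],3).tolist())
E
```

```text
pics
{'time_s': 0.0, 'joints': [-1.458, 0.313, 1.498, 0.0, 1.331, -0.223], 'dq': [0.0, 0.0, 0.0, -0.001, -0.001, 0.001], 'tau': [-0.0, -41.227, -25.975, -0.0, 0.004, 0.0], 'eef_pos': [172.957, -495.409, 230.74], 'ee_rot': [-0.001, 0.986, 0.167, 0.0], 'force': [-0.13, 0.479, 0.537], 'wrist_torque': [-0.014, -0.0, -0.003], 'grip_width': 0.999}
top 445.1888008838576 445.1888008838576 257.2737427901392 196.60168342115807 [-0.13752987  0.          0.          0.          0.        ] [[0.011, 0.992, -0.123, 333.019], [-1.0, 0.009, -0.013, -5.843], [-0.012, 0.123, 0.992, 1404.545], [0.0, 0.0, 0.0, 1.0]]
side 486.343280935586 486.343280935586 259.9758602671488 189.29208658003984 [0.02133878 0.         0.         0.         0.        ] [[-0.925, 0.234, -0.3, 83.857], [-0.381, -0.563, 0.734, 923.186], [0.003, 0.793, 0.609, 798.705], [0.0, 0.0, 0.0, 1.0]]
```

View pics/top0.png

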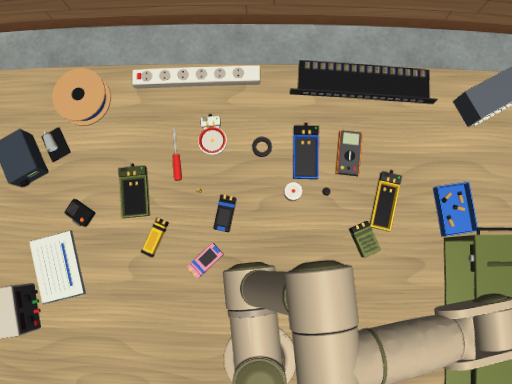

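View pics/side0.png

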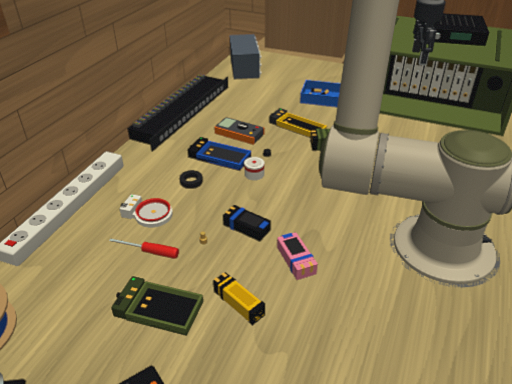

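```bash
cat > h.py <<'E'
import cv2,numpy as np
def pix2world(c,uv,z=None,T=None):
    """undistort pixels, intersect with plane z (or arrays)"""
    T=c["cam_to_world"] if T is None else T
    K=np.array([[c["fx"],0,c["cx"]],[0,c["fy"],c["cy"]],[0,0,1]],float)
    p=cv2.undistortPoints(np.asarray(uv,float).reshape(-1,1,2),K,np.asarray(c["dist_coeffs"],float)).reshape(-1,2)
    d=np.c_[p[:,0],-p[:,1],-np.ones(len(p))]@T[:3,:3].T
    o=T[:3,3]
    return o+d*((z-o[2])/d[:,2])[:,None]
def cloud(c,T=None):
    T=c["cam_to_world"] if T is None else T
    K=np.array([[c["fx"],0,c["cx"]],[0,c["fy"],c["cy"]],[0,0,1]],float)
    h,w=c["range_z"].shape
    uv=np.stack(np.meshgrid(np.arange(w),np.arange(h)),-1).astype(float)
    p=cv2.undistortPoints(uv.reshape(-1,1,2),K,np.asarray(c["dist_coeffs"],float)).reshape(h,w,2)
    Z=c["range_z"][...,None]
    return np.concatenate([p[...,:1],-p[...,1:],-np.ones_like(Z)],-1)*Z@T[:3,:3].T+T[:3,3]
def ortho(c,x0,x1,y0,y1,s,z,T=None):
    """image: rows down = decreasing x, cols right = decreasing y, s px/mm"""
    T=c["cam_to_world"] if T is None else T
    K=np.array([[c["fx"],0,c["cx"]],[0,c["fy"],c["cy"]],[0,0,1]],float)
    X,Y=np.meshgrid(np.arange(x1,x0,-1/s),np.arange(y1,y0,-1/s),indexing='ij')
    P=np.stack([X,Y,np.full_like(X,z)],-1).reshape(-1,3)
    q=(P-T[:3,3])@T[:3,:3]; q=q*[1,-1,-1]
    uv,_=cv2.projectPoints(q,np.zeros(3),np.zeros(3),K,np.asarray(c["dist_coeffs"],float))
    uv=uv.reshape(*X.shape,2).astype(np.float32)
    return cv2.remap(c["color"],uv[...,0],uv[...,1],cv2.INTER_CUBIC)
E
python3 - <<'E'
from h import *
c=dict(np.load("top0.npz"))
P=cloud(c)
print("table z",np.median(P[150:250,250:290,2]))
im=ortho(c,250,650,-350,400,1,30)
for x in range(250,650,50): cv2.putText(im,str(x),(0,650-x),0,.35,(0,0,255)); cv2.line(im,(0,650-x),(750,650-x),(255,255,255) if x%100==0 else (160,160,160),1)
for y in range(-350,400,50): cv2.putText(im,str(y),(400-y,10),0,.35,(0,0,255)); cv2.line(im,(400-y,0),(400-y,400),(255,255,255) if y%100==0 else (160,160,160),1)
cv2.imwrite("pics/o1.png",im)
E
```

```text
table z 0.061443388595989745
```

View pics/o1.png

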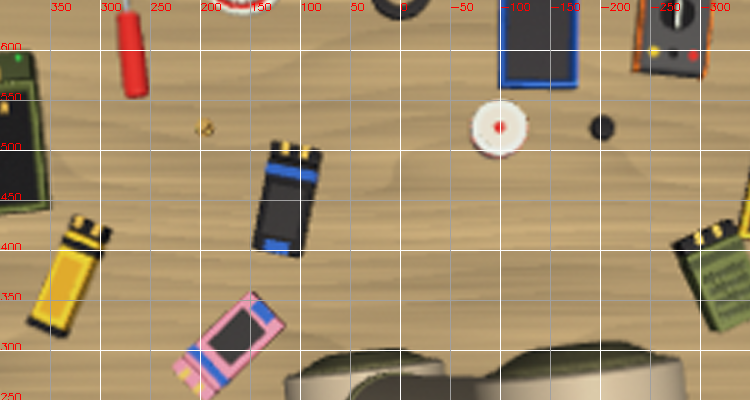

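```bash
python3 - <<'E'
from h import *
c=dict(np.load("top0.npz"))
for n,(x0,x1,y0,y1) in {"L":(330,730,100,420),"R":(330,730,-420,-60)}.items():
    im=ortho(c,x0,x1,y0,y1,1.45,22)
    s=1.45
    for x in range(x0+20,x1,50):
        r=int((x1-x)*s); cv2.putText(im,str(x),(0,r),0,.35,(0,0,255)); cv2.line(im,(0,r),(6,r),(255,255,255),1)
    for y in range(y0,y1,50):
        k=int((y1-y)*s);cv2.putText(im,str(y),(k,10),0,.35,(0,0,255)); cv2.line(im,(k,0),(k,6),(255,255,255),1)
    cv2.imwrite(f"pics/o2{n}.png",im)
P=cloud(c)
m=((P[...,2]>8)&(P[...,0]>270)&(P[...,0]<760)&(abs(P[...,1])<460)).astype(np.uint8)
n,l,st,ce=cv2.connectedComponentsWithStats(m)
for i in range(1,n):
    if st[i,4]<60: continue
    q=P[l==i]; zt=np.percentile(q[:,2],95)
    (a,b),(w,h),t=cv2.minAreaRect(q[:,:2].astype(np.float32))
    hist,_=np.histogram(q[:,2],bins=range(8,60,4))
    top=q[abs(q[:,2]-zt)<4]
    r2=cv2.minAreaRect(top[:,:2].astype(np.float32))
    print(i,st[i,:4],"zt %.1f"%zt,"all",np.round([a,b,w,h,t],1),"top",np.round([*r2[0],*r2[1],r2[2]],1),hist)
E
```

```text
242 [198 117  29  38] zt 32.3 all [539.1 110.3 464.3  90.6  18.4] top [715.9 166.4  58.7  86.4  89.6] [153 249 124  80  83  67  41   5   0   0   0   0]
259 [293 123  27  56] zt 32.2 all [ 530.  -112.2  114.4  432.8   76.4] top [ 650.6 -139.9  167.8   76.     1.5] [304 371 195 133 100 109  56   6   0   0   0   0]
275 [171 129  11  52] zt 28.7 all [501.1 177.3 488.7  91.   36.9] top [625.4 272.7 130.4  17.1   5. ] [12 40 51 73 66 14  2  0  0  0  0  0]
281 [335 130  28  46] zt 37.6 all [ 507.2 -188.9  124.9  489.7   57.9] top [ 645.4 -275.2   68.3  134.4   84.1] [ 14  13  14  21 122 347 395 111  18   0   0   0]
294 [252 136  20  21] zt 23.1 all [ 5.164e+02 -8.000e-01  3.668e+02  6.070e+01  5.000e-01] top [6.678e+02 4.000e-01 5.880e+01 5.910e+01 4.610e+01] [16 33 88 73  3  0  0  0  0  0  0  0]
353 [118 164  32  54] zt 32.0 all [476.  222.3 508.4 177.2  77.1] top [522.1 402.1 156.   87.4  10.6] [297 416 210 148 104 124  61   4   0   0   0   0]
368 [349 169  53  88] zt 48.8 all [ 393.  -266.1  195.2  497.2   34.4] top [ 375.4 -320.9   97.9   59.9   24. ] [299 331 189 164 108 114  53  30 135 339 115   4]
407 [284 182  19  19] zt 46.8 all [435.6 -69.6  54.8 235.3  71.2] top [520.3 -98.9  52.2  46.4  46. ] [  3   2   0   4   3   3   7  55 126  67   4   0]
440 [213 194  24  38] zt 38.5 all [451.9 113.9  51.9 110.9  79.3] top [452.4 112.9  49.8 107.3  78.6] [  5   5   2   3  20 113 304 140   6   0   0   0]
496 [140 217  28  40] zt 40.7 all [328.8 184.7 361.5 121.   72.8] top [373.6 331.4  35.8 116.2  67.6] [  9  10  15  14   7  42 203 170  30   0   0   0]
560 [186 243  38  30] zt 39.1 all [329.2 119.1  75.6 238.3  19.4] top [304.4 171.3  49.4 107.4  44.1] [  6   4   4   4  13 122 288 106  10   0   0   0]
605 [223 259 133  33] zt 678.6 all [301.5 -33.5 263.7  63.   90. ] top [ 2.870e+02 -1.037e+02  3.390e+01  5.360e+01  1.000e-01] [0 0 0 0 0 0 0 0 0 0 0 0]
```

View pics/o2L.png

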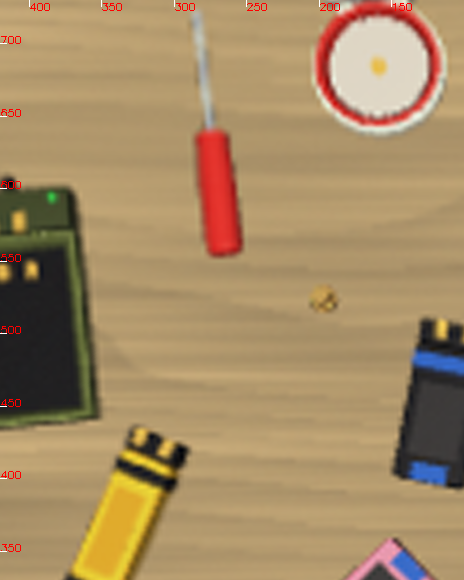

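View pics/o2R.png

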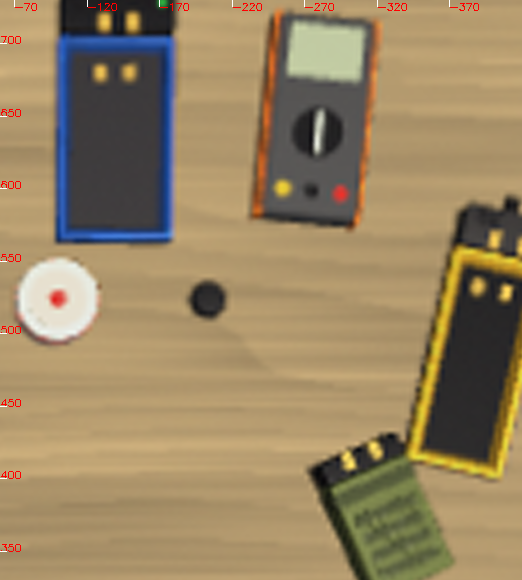

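```bash
cat >> h.py <<'E'
from scipy.spatial.transform import Rotation as R
def Rt(s):
    w,x,y,z=s["ee_rot"]; return R.from_quat([x,y,z,w])
def toolT(s):
    T=np.eye(4);T[:3,:3]=Rt(s).as_matrix();T[:3,3]=s["eef_pos"];return T
def goal(s,pos,yaw):
    """deltas: shift in current tool axes; then turn (6deg units) to pointing-down with tool x at yaw deg; also shift after turn"""
    r=Rt(s); d=np.array(pos)-s["eef_pos"]
    a=np.radians(yaw); g=R.from_matrix(np.array([[np.cos(a),np.sin(a),0],[np.sin(a),-np.cos(a),0],[0,0,-1]]))
    rv=np.degrees((r.inv()*g).as_rotvec())/6
    print("shift now",np.round(r.inv().apply(d),1),"turn",np.round(rv,2),"shift if after turn",np.round(g.inv().apply(d),1))
def wrist(ctrl,name):
    s=ctrl.sense(); c=ctrl.capture("wrist"); c["cam_to_world"]=toolT(s)@np.array(c["tool_from_camera"])
    cv2.imwrite(f"pics/{name}.png",c["color"]); np.savez(f"{name}.npz",**c); return s,c
E
python3 - <<'E'
from h import *
from rig import ctrl
s,c=wrist(ctrl,"w0")
print(c["fx"],c["cx"],c["cy"],c["dist_coeffs"],np.round(c["tool_from_camera"],3).tolist())
goal(s,(365,-325,200),24)
E
```

```text
303.12154284691667 258.02740761603496 186.60339643345606 [-0.06180554  0.          0.          0.          0.        ] [[0.0, 0.946, 0.323, 82.989], [1.0, 0.0, -0.001, 0.467], [-0.001, 0.323, -0.946, -141.88], [0.0, 0.0, 0.0, 1.0]]
shift now [237.5 -97.6  31. ] turn [-0.01 -0.   -0.79] shift if after turn [244.8 -77.6  30.8]
```

View pics/w0.png

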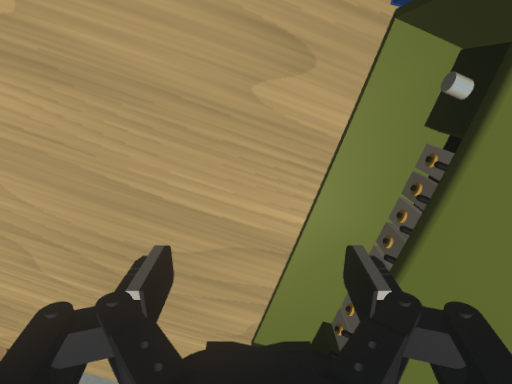

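Emit:
{"op": "carry_out", "data": {
  "plan": [
    [85,[26,-11,0],[0,0,0]],
    [85,[26,-11,0],[0,0,0]],
    [85,[26,-11,0],[0,0,0]],
    [85,[26,-11,0],[0,0,0]],
    [85,[26,-11,0],[0,0,0]],
    [85,[26,-11,0],[0,0,0]],
    [85,[26,-11,0],[0,0,0]],
    [85,[26,-11,0],[0,0,0]],
    [85,[0,0,15],[0,0,-0.8]],
    [85,[0,0,0],[0,0,0]],
    [85,[0,0,0],[0,0,0]]
  ]
}}

```text
time_s: 1.07
eef_pos: [340.1, -343.9, 215.9]
ee_rot: [-0.001, 0.978, 0.207, -0.0]
force: [-0.4, 0.1, 1.1]
grip_width: 0.994
```

```bash
python3 - <<'E'
from h import *
from rig import ctrl
s,c=wrist(ctrl,"w1")
print(s["eef_pos"],s["ee_rot"],s["time_s"],s["force"])
E
```

```text
[ 340.11574581 -343.85936666  215.94286112] [-7.34545804e-04  9.78243415e-01  2.07458812e-01 -3.50314813e-04] 1.0667 [-0.44186803  0.14839864  1.0559647 ]
```

View pics/w1.png

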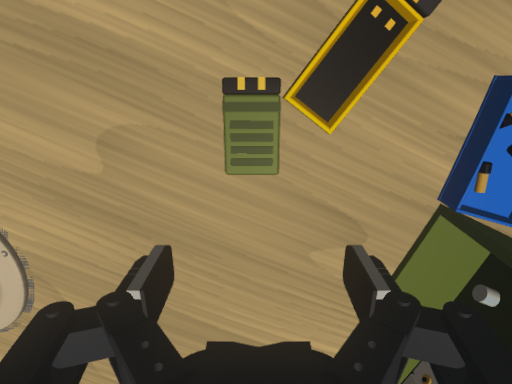

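```bash
cat >> h.py <<'E'
def packfit(c,H,near,rad=90,tol=6,verbose=True):
    P=cloud(c); m=(abs(P[...,2]-H)<tol)&(np.hypot(P[...,0]-near[0],P[...,1]-near[1])<rad)
    n,l,st,ce=cv2.connectedComponentsWithStats(m.astype(np.uint8)); i=1+np.argmax(st[1:,4])
    q=P[l==i]
    # robust rect: from mask contour pixels projected to plane H
    k=(l==i).astype(np.uint8); cs,_=cv2.findContours(k,cv2.RETR_EXTERNAL,cv2.CHAIN_APPROX_NONE)
    cc=max(cs,key=len).reshape(-1,2); w=pix2world(c,cc,H)
    r=cv2.minAreaRect(w[:,:2].astype(np.float32))
    (a,b),(ww,hh),t=r
    yaw=t if ww>hh else t+90
    yaw=(yaw+90)%180-90
    a2=np.radians(yaw); u=np.array([np.cos(a2),np.sin(a2)]); v=np.array([-u[1],u[0]])
    pu=w[:,:2]@u; pv=w[:,:2]@v
    print("rect c",np.round([a,b],1),"size",np.round([max(ww,hh),min(ww,hh)],1),"yaw %.1f"%yaw,"zmed %.1f"%np.median(q[:,2]),"n",len(q), "px",st[i,:4])
    return np.array([a,b]),yaw
E
python3 - <<'E'
from h import *
c=dict(np.load("w1.npz"))
P=cloud(c); print("table",np.median(P[200:240,250:300,2]), P[130,250],P[85,232])
packfit(c,46,(375,-320))
t=dict(np.load("top0.npz"))
for H,n in((46,(375,-320)),(34,(452,113)),(36,(373,331)),(42,(520,-98))): packfit(t,H,n,75,8)
im=ortho(c,330,530,-420,-270,3,46);cv2.imwrite("pics/ow1.png",im)
E
```

```text
table -0.4305667386188361 [ 371.26746815 -321.41488059   45.29160325] [ 404.65687055 -287.50792115   44.7008464 ]
rect c [ 374.  -321.6] size [98.8 58.1] yaw 24.2 zmed 45.5 n 5388 px [222  77  59  98]
rect c [ 375.  -320.6] size [98.4 61.6] yaw 24.3 zmed 45.8 n 611 px [351 221  30  36]
rect c [451.7 113.1] size [110.3  50.7] yaw -11.3 zmed 34.3 n 575 px [213 194  23  38]
rect c [374.1 331.2] size [117.7  39.3] yaw -24.4 zmed 35.5 n 445 px [140 217  27  40]
rect c [520.8 -98.5] size [54.2 54.2] yaw -63.6 zmed 42.3 n 257 px [284 182  19  18]
```

View pics/ow1.png

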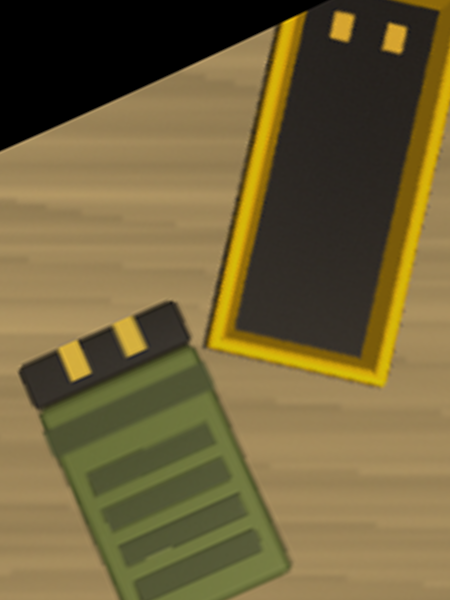

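```bash
python3 - <<'E'
from h import *
from rig import ctrl
s=ctrl.sense(); goal(s,(363.6,-325.9,12),24.2)
E
```

```text
shift now [ 29.1  -7.3 204.5] turn [-0.    0.   -0.05] shift if after turn [ 29.1  -7.2 204.5]
```

Emit:
{"op": "carry_out", "data": {
  "plan": [
    [70,[15,-3.6,10],[0,0,0]],
    [70,[14,-3.6,20],[0,0,-0.05]],
    [70,[0,0,25],[0,0,0]],
    [70,[0,0,25],[0,0,0]],
    [70,[0,0,25],[0,0,0]],
    [70,[0,0,25],[0,0,0]],
    [70,[0,0,10],[0,0,0]],
    [70,[0,0,0],[0,0,0]],
    [70,[0,0,0],[0,0,0]]
  ],
  "grip_force": 50
}}

```text
time_s: 1.87
eef_pos: [364.0, -326.5, 77.2]
ee_rot: [0.0, 0.978, 0.21, 0.0]
force: [-0.2, 1.2, 0.3]
grip_width: 0.822
```

```bash
python3 - <<'E'
from h import *
from rig import ctrl
s,c=wrist(ctrl,"w2"); goal(s,(363.6,-325.9,12),24.2);print(s["grip_width"])
E
```

```text
shift now [-0.1 -0.7 65.2] turn [ 0.01 -0.    0.01] shift if after turn [-0.1 -0.7 65.2]
0.822238038316134
```

View pics/w2.png

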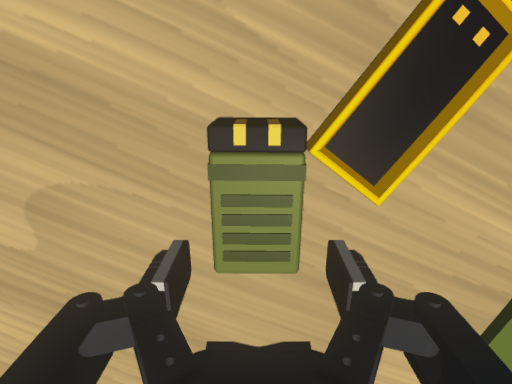

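Emit:
{"op": "carry_out", "data": {
  "plan": [
    [70,[0,-0.5,20],[0,0,0]],
    [70,[0,0,20],[0,0,0]],
    [70,[0,0,15],[0,0,0]],
    [70,[0,0,10],[0,0,0]],
    [70,[0,0,0],[0,0,0]],
    [70,[0,0,0],[0,0,0]],
    [50,[0,0,0],[0,0,0]],
    [50,[0,0,0],[0,0,0]],
    [50,[0,0,0],[0,0,0]],
    [50,[0,0,0],[0,0,0]],
    [50,[0,0,0],[0,0,0]],
    [50,[0,0,0],[0,0,0]]
  ]
}}

```text
time_s: 2.92
eef_pos: [364.2, -326.0, 12.7]
ee_rot: [0.001, 0.978, 0.211, 0.0]
force: [-0.9, -0.2, 6.3]
grip_width: 0.669
```

```bash
python3 - <<'E'
from h import *
from rig import ctrl
s,c=wrist(ctrl,"w3"); print(s["grip_width"],s["force"],s["eef_pos"])
E
```

```text
0.6693806883051032 [-0.85074672 -0.15814026  6.28953731] [ 364.22460031 -325.96558378   12.73441181]
```

View pics/w3.png

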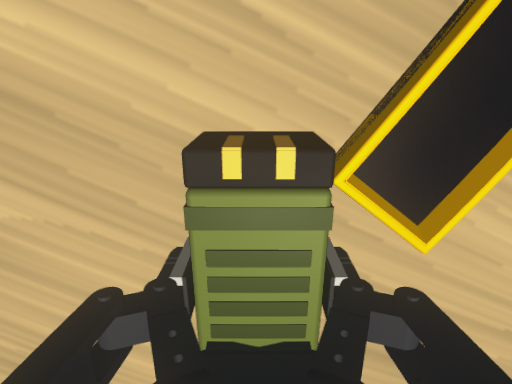

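Emit:
{"op": "carry_out", "data": {
  "plan": [
    [50,[0,0,-4],[0,0,0]],
    [50,[0,0,-10],[0,0,0]],
    [50,[0,0,-20],[0,0,0]],
    [50,[0,0,-25],[0,0,0]],
    [50,[0,0,-25],[0,0,0]],
    [50,[0,0,-25],[0,0,0]],
    [50,[0,0,0],[0,0,0]],
    [50,[0,0,0],[0,0,0]]
  ]
}}

```text
time_s: 3.63
eef_pos: [363.8, -325.3, 121.0]
ee_rot: [0.001, 0.978, 0.211, 0.0]
force: [-0.6, 0.1, -6.1]
grip_width: 0.675
```

```bash
python3 - <<'E'
from h import *
from rig import ctrl
s,c=wrist(ctrl,"w4"); print(s["grip_width"],s["force"],s["eef_pos"])
c=dict(np.load("top0.npz"))
P=cloud(c)
def comp(n,lo,hi,rad=110):
    m=((P[...,2]>lo)&(P[...,2]<hi)&(np.hypot(P[...,0]-n[0],P[...,1]-n[1])<rad)).astype(np.uint8)
    N,l,st,ce=cv2.connectedComponentsWithStats(m); i=1+np.argmax(st[1:,4]); q=P[l==i]
    cs,_=cv2.findContours((l==i).astype(np.uint8),cv2.RETR_EXTERNAL,cv2.CHAIN_APPROX_NONE)
    r=cv2.minAreaRect(q[:,:2].astype(np.float32)); print(n,np.round([*r[0],*r[1],r[2]],1),st[i])
comp((500,395),5,60);comp((640,-140),5,60);comp((490,-390),6,60)
for nm,a in (("o",(420,640,320,480)),("b",(540,760,-220,-60)),("y",(380,600,-440,-300)),("r",(580,780,80,240))):
    im=ortho(c,*a,3,22);cv2.imwrite(f"pics/ch_{nm}.png",im)
a=[cv2.imread(f"pics/ch_{n}.png")[:600,:400] for n in "oy"]; cv2.imwrite("pics/ch_oy.png",np.hstack(a))
E
```

```text
0.6746415926297887 [-0.6271403   0.09020798 -6.14011602] [ 363.81971863 -325.31682597  120.97527708]
(500, 395) [522.  410.8 169.7  97.5   6. ] [ 118  164   32   54 1436]
(640, -140) [ 654.5 -141.1   84.   183.    88.3] [ 292  123   28   57 1349]
(490, -390) [ 488.8 -389.    97.7  216.    66.9] [ 360  169   42   66 1334]
```

View pics/ch_oy.png

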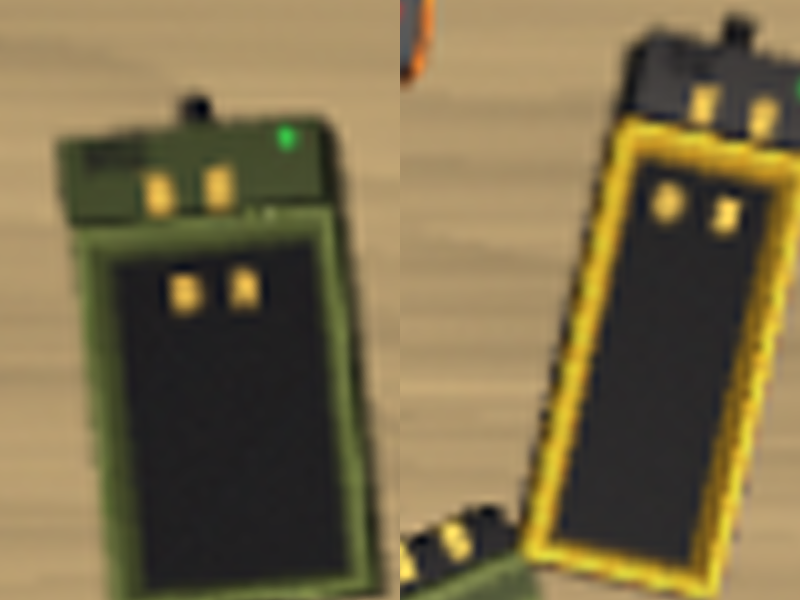

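View pics/w4.png

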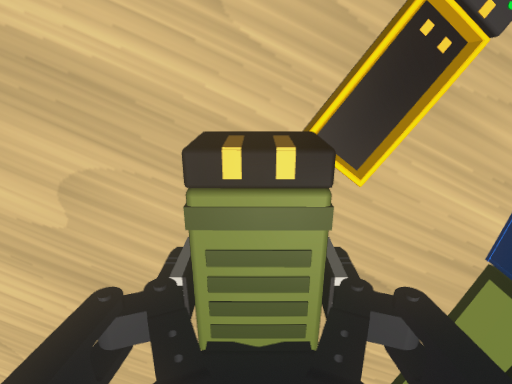

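Emit:
{"op": "carry_out", "data": {
  "plan": [
    [50,[0,0,-10],[0,0,0.76]],
    [50,[0,0,-15],[0,0,0.76]],
    [50,[0,0,-15],[0,0,0.76]],
    [50,[0,0,0],[0,0,0.76]],
    [50,[3,-15,0],[0,0,0]],
    [50,[3,-25,0],[0,0,0]],
    [50,[3,-32,0],[0,0,0]],
    [50,[3,-32,0],[0,0,0]],
    [50,[3,-32,0],[0,0,0]],
    [50,[3,-32,0],[0,0,0]],
    [50,[3,-32,0],[0,0,0]],
    [50,[3,-32,0],[0,0,0]],
    [50,[3,-32,0],[0,0,0]],
    [50,[3,-32,0],[0,0,0]],
    [50,[3,-32,0],[0,0,0]],
    [50,[3,-25,0],[0,0,0]],
    [50,[3,-15,0],[0,0,0]],
    [50,[0,0,0],[0,0,0]]
  ]
}}

```text
time_s: 5.18
eef_pos: [362.2, 47.3, 158.8]
ee_rot: [-0.001, 0.998, 0.055, -0.002]
force: [-0.2, -0.4, -6.4]
grip_width: 0.668
```

```bash
python3 - <<'E'
from h import *
from rig import ctrl
s=ctrl.sense(); goal(s,(365,390,170),6);print(s["grip_width"])
E
```

```text
shift now [  40.2 -340.4  -10.7] turn [-0.02  0.03  0.05] shift if after turn [  38.6 -340.5  -11.2]
0.6683908720535603
```

Emit:
{"op": "carry_out", "data": {
  "plan": [
    [50,[3,-15,-1],[0,0,0]],
    [50,[3,-28,-1],[0,0,0]],
    [50,[3,-32,-1],[0,0,0]],
    [50,[3,-32,-1],[0,0,0]],
    [50,[3,-32,-1],[0,0,0]],
    [50,[3,-32,-1],[0,0,0]],
    [50,[3,-32,-1],[0,0,0]],
    [50,[3,-32,-1],[0,0,0]],
    [50,[3,-32,-1],[0,0,0]],
    [50,[3,-32,-1],[0,0,0]],
    [50,[3,-26,-1],[0,0,0]],
    [50,[3,-15,0],[0,0,0]],
    [50,[0,0,0],[0,0,0]],
    [50,[0,0,0],[0,0,0]],
    [50,[0,0,0],[0,0,0]]
  ]
}}

```text
time_s: 6.43
eef_pos: [362.9, 385.7, 170.0]
ee_rot: [0.001, 0.999, 0.053, -0.001]
force: [0.6, 0.2, -4.5]
grip_width: 0.672
```

```bash
python3 - <<'E'
from h import *
from rig import ctrl
s,c=wrist(ctrl,"w5"); print(s["eef_pos"],s["ee_rot"])
im=ortho(c,410,600,320,480,3,22);cv2.imwrite("pics/ow5.png",im)
E
```

```text
[362.86157132 385.69526655 170.02765598] [ 8.30854684e-04  9.98596324e-01  5.29472631e-02 -1.13049876e-03]
```

View pics/w5.png

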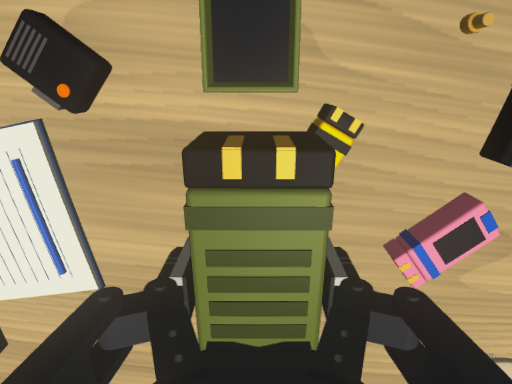

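View pics/ow5.png

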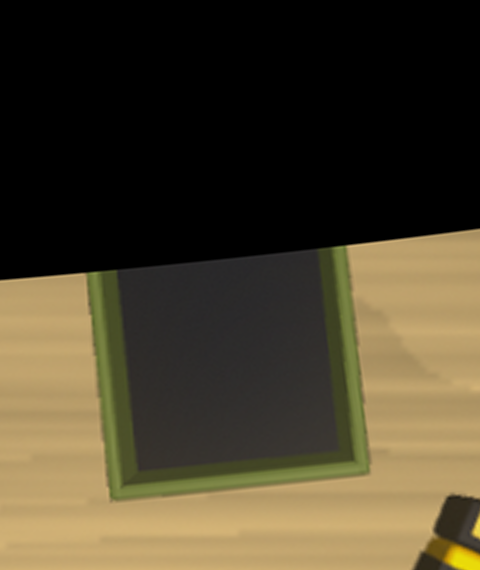

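```bash
python3 - <<'E'
from h import *
from rig import ctrl
s=ctrl.sense(); goal(s,(490.9,405.3,75),5.8)
E
```

```text
shift now [129.4  -6.2  95.2] turn [0.01 0.02 0.04] shift if after turn [129.2  -6.6  95.4]
```

Emit:
{"op": "carry_out", "data": {
  "plan": [
    [50,[15,-1,0],[0,0,0.04]],
    [50,[25,-2,0],[0,0,0]],
    [50,[25,-2,0],[0,0,0]],
    [50,[25,-1,0],[0,0,0]],
    [50,[25,0,0],[0,0,0]],
    [50,[14,0,0],[0,0,0]],
    [50,[0,0,15],[0,0,0]],
    [50,[0,0,25],[0,0,0]],
    [50,[0,0,25],[0,0,0]],
    [50,[0,0,20],[0,0,0]],
    [50,[0,0,10],[0,0,0]],
    [50,[0,0,0],[0,0,0]],
    [50,[0,0,0],[0,0,0]],
    [50,[0,0,0],[0,0,0]]
  ]
}}

```text
time_s: 7.65
eef_pos: [491.6, 406.1, 78.0]
ee_rot: [-0.001, 0.999, 0.051, 0.001]
force: [0.8, -0.7, -4.9]
grip_width: 0.672
```

```bash
python3 - <<'E'
from h import *
from rig import ctrl
s,c=wrist(ctrl,"w6"); print(s["eef_pos"],s["ee_rot"],s["force"]); goal(s,(490.9,405.3,24.5),5.8)
t=ctrl.capture("top"); im=ortho(t,420,640,320,480,3,22);cv2.imwrite("pics/t6.png",im[:600])
cv2.imwrite("pics/m6.png",np.hstack([cv2.resize(c["color"],(400,300)),cv2.resize(im,(400,550))[:300]]))
E
```

```text
[491.64301975 406.10891163  77.99567923] [-5.96306643e-04  9.98700145e-01  5.09520504e-02  1.24619680e-03] [ 0.79424852 -0.67649698 -4.85864207]
shift now [-1.   0.8 53.5] turn [-0.01 -0.02  0.01] shift if after turn [-0.8  0.7 53.5]
```

View pics/w6.png

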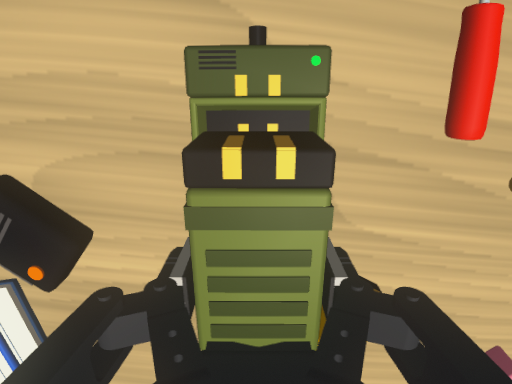

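View pics/t6.png

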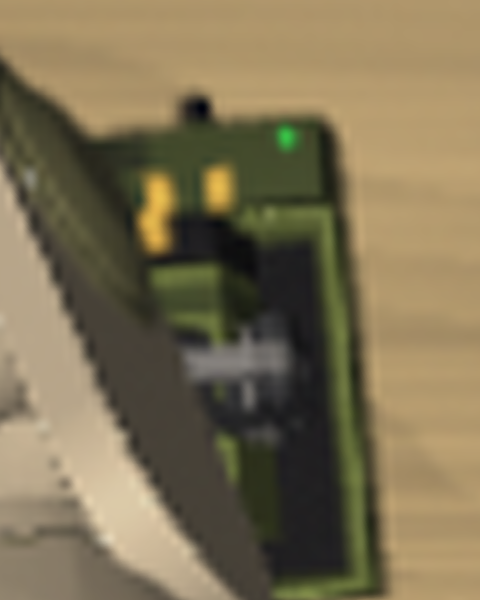

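```bash
python3 - <<'E'
from h import *
c=dict(np.load("w6.npz"))
print(pix2world(c,[[190,99],[327,99]],22), pix2world(c,[[186,94],[330,94]],30))
E
```

```text
[[561.20843161 455.98331422  22.        ]
 [570.05998019 369.67271349  22.        ]] [[564.44028625 456.82527173  30.        ]
 [573.3255263  370.13475208  30.        ]]
```

Emit:
{"op": "carry_out", "data": {
  "plan": [
    [50,[-0.8,0.7,15],[0,0,0]],
    [50,[0,0,15],[0,0,0]],
    [50,[0,0,12],[0,0,0]],
    [50,[0,0,6],[0,0,0]],
    [50,[0,0,2],[0,0,0]],
    [50,[0,0,1],[0,0,0]],
    [50,[0,0,0],[0,0,0]],
    [50,[0,0,0],[0,0,0]],
    [50,[0,0,0],[0,0,0]]
  ]
}}

```text
time_s: 8.5
eef_pos: [490.4, 405.4, 26.0]
ee_rot: [-0.0, 0.999, 0.051, 0.001]
force: [0.1, -0.4, -5.3]
grip_width: 0.675
```

Emit:
{"op": "carry_out", "data": {
  "plan": [
    [50,[0,0,0.7],[0,0,0]],
    [50,[0,0,0.5],[0,0,0]],
    [50,[0,0,0],[0,0,0]],
    [50,[0,0,0],[0,0,0]]
  ]
}}

```text
time_s: 8.83
eef_pos: [490.2, 405.3, 24.8]
ee_rot: [-0.0, 0.999, 0.051, 0.0]
force: [-2.9, -1.3, 2.3]
grip_width: 0.669
```

Emit:
{"op": "carry_out", "data": {
  "plan": [
    [50,[0,0,0.2],[0,0,0]],
    [50,[0,0,0],[0,0,0]],
    [59,[0,0,0],[0,0,0]],
    [62,[0,0,0],[0,0,0]],
    [66,[0,0,0],[0,0,0]],
    [70,[0,0,0],[0,0,0]],
    [70,[0,0,0],[0,0,0]],
    [70,[0,0,0],[0,0,0]],
    [70,[0,0,-5],[0,0,0]],
    [70,[0,0,-15],[0,0,0]],
    [70,[0,0,-25],[0,0,0]],
    [70,[0,0,-30],[0,0,0]],
    [70,[0,0,-30],[0,0,0]],
    [70,[0,0,-30],[0,0,0]],
    [70,[-30,0,0],[0,0,0]],
    [70,[-30,0,0],[0,0,0]],
    [70,[-30,0,0],[0,0,0]],
    [70,[0,0,0],[0,0,0]],
    [70,[0,0,0],[0,0,0]]
  ]
}}

```text
time_s: 10.42
eef_pos: [399.8, 396.2, 159.8]
ee_rot: [-0.0, 0.999, 0.052, 0.0]
force: [-0.2, 0.4, -0.2]
grip_width: 0.821
```

```bash
python3 - <<'E'
from h import *
from rig import ctrl
s,c=wrist(ctrl,"w7"); print(s["eef_pos"],s["force"],s["grip_width"])
packfit(c,58,(502,406),tol=5)
goal(s,(290,350,130),-24.4)
E
```

```text
[399.76623989 396.18421228 159.78456895] [-0.23958916  0.36871104 -0.22280188] 0.8210429403528896
rect c [496.4 405.2] size [88.8 59.1] yaw 6.0 zmed 57.4 n 9438 px [218   0  82 125]
shift now [-114.    34.6   29.7] turn [-0.01 -0.01  5.05] shift if after turn [-80.9  87.4  29.8]
```

View pics/w7.png

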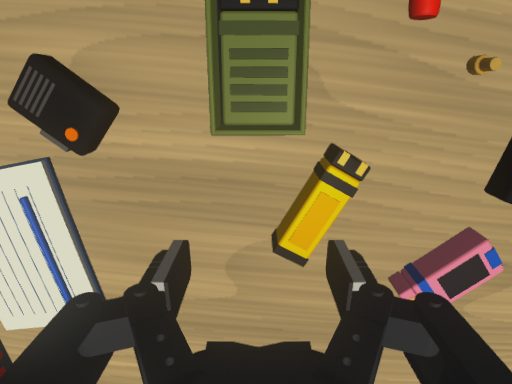

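```bash
python3 - <<'E'
from h import *
from rig import ctrl
c=dict(np.load("w7.npz"))
p,y=packfit(c,36,(373,331),rad=70,tol=6)
s=ctrl.sense(); goal(s,(*p,100),y)
E
```

```text
rect c [374. 334.] size [121.4  39.2] yaw -23.0 zmed 35.7 n 4498 px [272 149  99 118]
shift now [-33.2  59.1  59.6] turn [-0.01 -0.01  4.82] shift if after turn [-0.4 67.7 59.6]
```

Emit:
{"op": "carry_out", "data": {
  "plan": [
    [75,[0,0,0],[0,0,0.96]],
    [75,[0,0,0],[0,0,0.96]],
    [75,[0,0,0],[0,0,0.96]],
    [75,[0,0,0],[0,0,0.96]],
    [75,[0,0,0],[0,0,0.96]],
    [75,[0,20,0],[0,0,0]],
    [75,[0,28,10],[0,0,0]],
    [75,[-5,20,20],[0,0,0]],
    [75,[-5,0,20],[0,0,0]],
    [75,[0,0,0],[0,0,0]],
    [75,[0,0,0],[0,0,0]],
    [75,[0,0,0],[0,0,0]]
  ]
}}

```text
time_s: 11.47
eef_pos: [366.3, 337.9, 110.0]
ee_rot: [-0.001, 0.98, -0.199, 0.001]
force: [0.4, 0.3, 0.2]
grip_width: 0.876
```

```bash
python3 - <<'E'
from h import *
from rig import ctrl
s,c=wrist(ctrl,"w8"); print(s["eef_pos"],s["force"],s["grip_width"])
p,y=packfit(c,36,(373,331),rad=70,tol=6)
goal(s,(*p,13),y)
E
```

```text
[366.29759449 337.85881875 109.97727908] [0.37898999 0.3389216  0.23410427] 0.8762517625328647
rect c [374.1 332.7] size [120.7  35.9] yaw -22.7 zmed 35.5 n 7104 px [235 105  51 153]
shift now [ 9.1  1.9 97. ] turn [-0.02 -0.01 -0.03] shift if after turn [ 9.2  1.8 97. ]
```

View pics/w8.png

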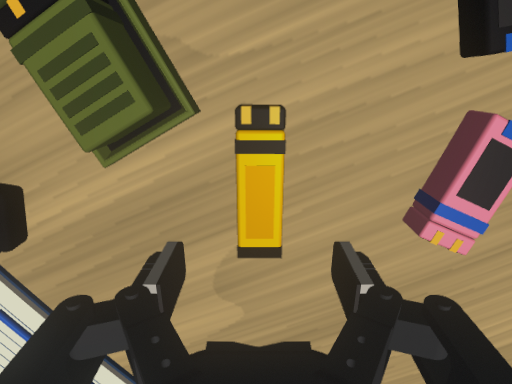

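Emit:
{"op": "carry_out", "data": {
  "plan": [
    [60,[5,1,10],[0,0,0]],
    [60,[4,0.9,20],[0,0,0]],
    [60,[0,0,25],[0,0,0]],
    [60,[0,0,20],[0,0,0]],
    [60,[0,0,14],[0,0,0]],
    [60,[0,0,7.5],[0,0,0]],
    [60,[0,0,0],[0,0,0]],
    [60,[0,0,0],[0,0,0]],
    [28,[0,0,0],[0,0,0]],
    [28,[0,0,0],[0,0,0]],
    [28,[0,0,0],[0,0,0]],
    [28,[0,0,0],[0,0,0]],
    [28,[0,0,0],[0,0,0]],
    [28,[0,0,0],[0,0,0]],
    [28,[0,0,0],[0,0,0]]
  ]
}}

```text
time_s: 12.77
eef_pos: [373.2, 332.5, 13.6]
ee_rot: [-0.001, 0.98, -0.199, 0.001]
force: [-1.3, 0.4, 6.7]
grip_width: 0.409
```

```bash
python3 - <<'E'
from h import *
from rig import ctrl
s,c=wrist(ctrl,"w9"); print(s["eef_pos"],s["force"],s["grip_width"])
d=np.array([374.1,332.7,0])-s["eef_pos"]; print(Rt(s).inv().apply(d))
E
```

```text
[373.1586926  332.48519178  13.57435623] [-1.26108681  0.43661872  6.71340061] 0.4094494068796454
[ 0.76058253 -0.53571127 13.57681395]
```

View pics/w9.png

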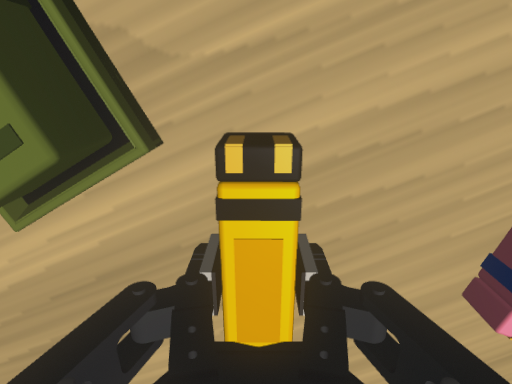

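Emit:
{"op": "carry_out", "data": {
  "plan": [
    [28,[0,0,-4],[0,0,0]],
    [28,[0,0,-10],[0,0,0]],
    [28,[0,0,-20],[0,0,0]],
    [28,[0,0,-25],[0,0,0]],
    [28,[0,0,-25],[0,0,0]],
    [28,[0,0,-25],[0,0,-0.8]],
    [28,[0,0,-25],[0,0,-0.8]],
    [28,[0,0,-16],[0,0,0]],
    [28,[0,0,0],[0,0,0]],
    [28,[0,0,0],[0,0,0]]
  ]
}}

```text
time_s: 13.65
eef_pos: [372.2, 331.9, 162.7]
ee_rot: [-0.0, 0.993, -0.116, 0.0]
force: [0.5, 0.0, -3.8]
grip_width: 0.41
```

```bash
python3 - <<'E'
from h import *
from rig import ctrl
s=ctrl.sense(); print(s["eef_pos"],s["force"],s["grip_width"])
goal(s,(349,-360,165),-13)
E
```

```text
[372.18278832 331.92042838 162.67808126] [ 0.54197288  0.0096235  -3.79983788] 0.40976692676582444
shift now [137.4 678.5  -2.6] turn [-0.   -0.01 -0.06] shift if after turn [133.1 679.4  -2.3]
```

Emit:
{"op": "carry_out", "data": {
  "plan": [
    [28,[3,15,0],[0,0,-0.06]],
    [28,[5,26,0],[0,0,0]],
    [28,[6.5,34,0],[0,0,0]],
    [28,[6.5,34,0],[0,0,0]],
    [28,[6.5,34,0],[0,0,0]],
    [28,[6.5,34,0],[0,0,0]],
    [28,[6.5,34,0],[0,0,0]],
    [28,[6.5,34,0],[0,0,0]],
    [28,[6.5,34,0],[0,0,0]],
    [28,[6.5,34,0],[0,0,0]],
    [28,[6.5,34,0],[0,0,0]],
    [28,[6.5,34,0],[0,0,0]],
    [28,[6.5,34,0],[0,0,0]],
    [28,[6.5,34,0],[0,0,0]],
    [28,[6.5,34,0],[0,0,0]],
    [28,[6.5,34,0],[0,0,0]],
    [28,[6.5,34,0],[0,0,0]],
    [28,[6.5,34,0],[0,0,0]],
    [28,[6.5,34,0],[0,0,0]],
    [28,[5,26,0],[0,0,0]]
  ]
}}

```text
time_s: 15.32
eef_pos: [346.7, -326.1, 160.7]
ee_rot: [-0.001, 0.993, -0.114, -0.001]
force: [0.7, 0.6, -3.1]
grip_width: 0.412
```

Emit:
{"op": "carry_out", "data": {
  "plan": [
    [28,[3,15,0],[0,0,0]],
    [28,[2,10,0],[0,0,0]],
    [28,[0,0,0],[0,0,0]],
    [28,[0,0,0],[0,0,0]],
    [28,[0,0,0],[0,0,0]]
  ]
}}

```text
time_s: 15.73
eef_pos: [347.0, -348.4, 162.0]
ee_rot: [-0.001, 0.994, -0.113, -0.0]
force: [-0.1, -0.2, -2.4]
grip_width: 0.413
```

```bash
python3 - <<'E'
from h import *
from rig import ctrl
s,c=wrist(ctrl,"w10"); print(s["eef_pos"],s["force"],s["grip_width"],s["ee_rot"])
goal(s,(349,-360,165),-13)
im=ortho(c,395,585,-470,-310,3,22);cv2.imwrite("pics/ow10.png",im)
E
```

```text
[ 347.01920334 -348.43884094  161.95468451] [-0.08058792 -0.19830962 -2.40309822] 0.41302946430620263 [-6.29476329e-04  9.93632635e-01 -1.12666154e-01 -3.59175039e-04]
shift now [ 4.5 10.8 -3.1] turn [-0.01  0.01  0.01] shift if after turn [ 4.5 10.8 -3. ]
```

View pics/w10.png

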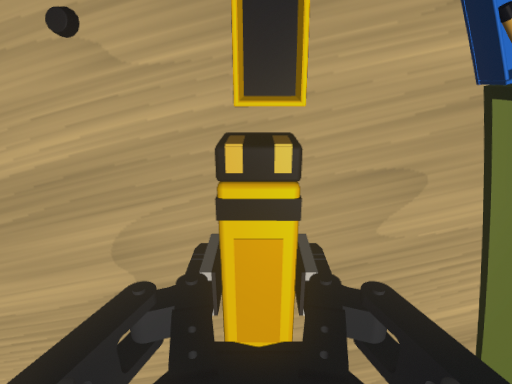

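View pics/ow10.png

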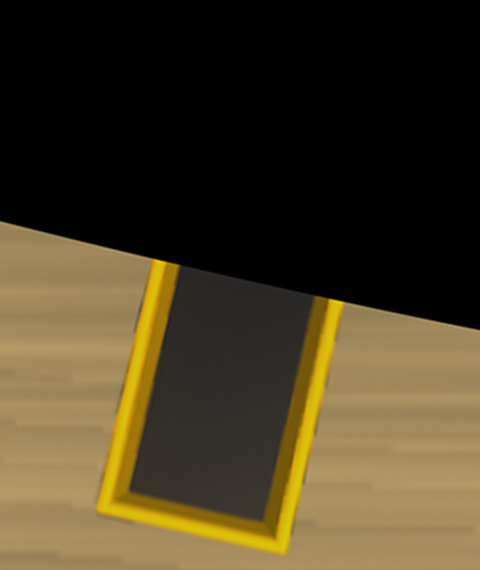

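```bash
python3 - <<'E'
from h import *
from rig import ctrl
s=ctrl.sense()
goal(s,(479,-389.5,75),-12.4)
E
```

```text
shift now [137.8  10.5  87.1] turn [-0.01  0.01 -0.09] shift if after turn [137.6  11.7  87.2]
```

Emit:
{"op": "carry_out", "data": {
  "plan": [
    [28,[15,1,0],[0,0,-0.09]],
    [28,[25,2,0],[0,0,0]],
    [28,[25,2,0],[0,0,0]],
    [28,[25,2.5,0],[0,0,0]],
    [28,[25,2.5,0],[0,0,0]],
    [28,[22,1.5,0],[0,0,0]],
    [28,[0,0,15],[0,0,0]],
    [28,[0,0,25],[0,0,0]],
    [28,[0,0,25],[0,0,0]],
    [28,[0,0,17],[0,0,0]],
    [28,[0,0,0],[0,0,0]],
    [28,[0,0,0],[0,0,0]],
    [28,[0,0,0],[0,0,0]]
  ]
}}

```text
time_s: 16.87
eef_pos: [478.9, -390.8, 82.0]
ee_rot: [0.001, 0.994, -0.108, 0.001]
force: [1.0, -0.3, -3.3]
grip_width: 0.41
```

```bash
python3 - <<'E'
from h import *
from rig import ctrl
s,c=wrist(ctrl,"w11"); print(s["eef_pos"],s["force"],s["grip_width"])
goal(s,(479,-389.5,25.6),-12.4)
im=ortho(c,460,585,-470,-330,4,22);cv2.imwrite("pics/ow11.png",im)
E
```

```text
[ 478.88710798 -390.77196276   81.99948927] [ 0.97793775 -0.27407841 -3.2952241 ] 0.41046799853757543
shift now [-0.3 -1.3 56.4] turn [ 0.01 -0.02 -0.  ] shift if after turn [-0.2 -1.3 56.4]
```

View pics/w11.png

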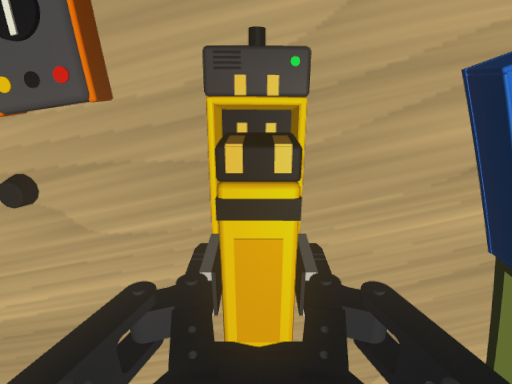

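View pics/ow11.png

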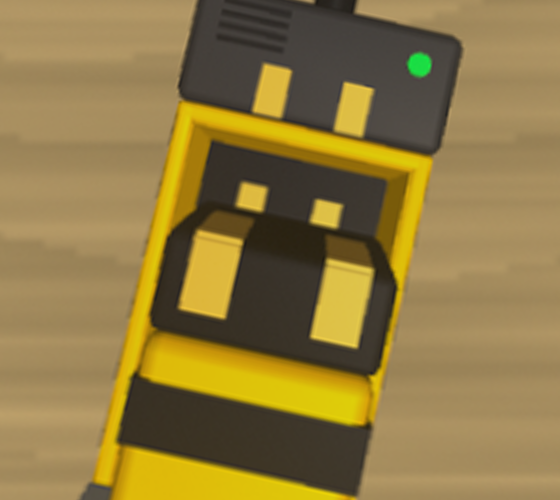

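Emit:
{"op": "carry_out", "data": {
  "plan": [
    [28,[0.5,-0.7,15],[0,0,0]],
    [28,[0,0,15],[0,0,0]],
    [28,[0,0,13],[0,0,0]],
    [28,[0,0,8],[0,0,0]],
    [28,[0,0,3],[0,0,0]],
    [28,[0,0,1],[0,0,0]],
    [28,[0,0,0],[0,0,0]],
    [28,[0,0,0],[0,0,0]],
    [28,[0,0,0],[0,0,0]]
  ]
}}

```text
time_s: 17.67
eef_pos: [479.1, -390.3, 26.0]
ee_rot: [0.0, 0.994, -0.108, 0.0]
force: [0.7, -0.5, -3.0]
grip_width: 0.412
```

Emit:
{"op": "carry_out", "data": {
  "plan": [
    [28,[0,0,0.5],[0,0,0]],
    [28,[0,0,0.3],[0,0,0]],
    [28,[0,0,0],[0,0,0]],
    [28,[0,0,0],[0,0,0]]
  ]
}}

```text
time_s: 18.0
eef_pos: [479.1, -390.3, 25.6]
ee_rot: [0.0, 0.994, -0.108, 0.0]
force: [-2.0, 1.7, 4.9]
grip_width: 0.409
```

Emit:
{"op": "carry_out", "data": {
  "plan": [
    [37,[0,0,0],[0,0,0]],
    [40,[0,0,0],[0,0,0]],
    [46,[0,0,0],[0,0,0]],
    [52,[0,0,0],[0,0,0]],
    [52,[0,0,0],[0,0,0]],
    [52,[0,0,0],[0,0,0]],
    [52,[0,0,-5],[0,0,0]],
    [52,[0,0,-15],[0,0,0]],
    [52,[0,0,-25],[0,0,0]],
    [52,[0,0,-30],[0,0,0]],
    [52,[0,0,-30],[0,0,0]],
    [52,[0,0,-30],[0,0,0]],
    [60,[-30,0,0],[0,0,0]],
    [70,[-30,0,0],[0,0,0]],
    [70,[-20,0,0],[0,0,0]],
    [70,[0,0,0],[0,0,0]],
    [70,[0,0,0],[0,0,0]]
  ]
}}

```text
time_s: 19.42
eef_pos: [400.5, -373.0, 160.4]
ee_rot: [0.0, 0.994, -0.109, 0.0]
force: [0.7, -0.3, 0.5]
grip_width: 0.815
```

```bash
python3 - <<'E'
from h import *
from rig import ctrl
s,c=wrist(ctrl,"w12"); print(s["eef_pos"],s["force"],s["grip_width"])
packfit(c,48,(480,-390),tol=5,rad=80)
goal(s,(500,-98,160),0)
E
```

```text
[ 400.46545463 -373.01665915  160.37362248] [ 0.72642899 -0.31768344  0.48472026] 0.8152266176570847
rect c [ 479.2 -391.2] size [119.8  36. ] yaw -12.5 zmed 47.4 n 6785 px [235   5  47 156]
shift now [ 3.77e+01 -2.90e+02  2.00e-01] turn [ 0.01 -0.01 -2.08] shift if after turn [  99.5 -275.     0.4]
```

View pics/w12.png

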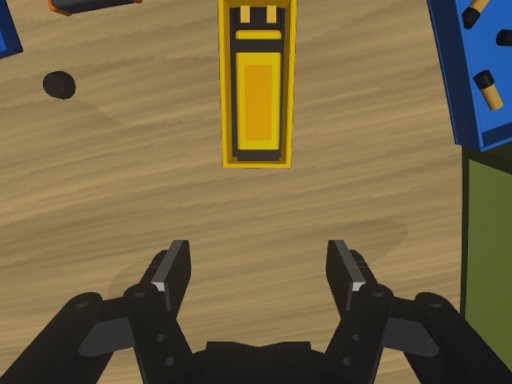

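Emit:
{"op": "carry_out", "data": {
  "plan": [
    [75,[0,0,0],[0,0,-1.04]],
    [75,[0,0,0],[0,0,-1.04]],
    [75,[5,-15,0],[0,0,0]],
    [75,[9,-28,0],[0,0,0]],
    [75,[10,-32,0],[0,0,0]],
    [75,[10,-32,0],[0,0,0]],
    [75,[10,-32,0],[0,0,0]],
    [75,[10,-32,0],[0,0,0]],
    [75,[10,-32,0],[0,0,0]],
    [75,[10,-32,0],[0,0,0]],
    [75,[9,-25,10],[0,0,0]],
    [75,[6,-15,20],[0,0,0]],
    [75,[0,0,10],[0,0,0]],
    [75,[0,0,0],[0,0,0]],
    [75,[0,0,0],[0,0,0]],
    [75,[0,0,0],[0,0,0]]
  ]
}}

```text
time_s: 20.8
eef_pos: [489.9, -98.6, 120.4]
ee_rot: [0.0, 1.0, -0.001, 0.001]
force: [-0.1, -0.2, 0.1]
grip_width: 0.878
```

```bash
cat >> h.py <<'E'
def roundfit(c,H,near,rad=60,tol=6):
    P=cloud(c); m=(abs(P[...,2]-H)<tol)&(np.hypot(P[...,0]-near[0],P[...,1]-near[1])<rad)
    n,l,st,ce=cv2.connectedComponentsWithStats(m.astype(np.uint8)); i=1+np.argmax(st[1:,4])
    cs,_=cv2.findContours((l==i).astype(np.uint8),cv2.RETR_EXTERNAL,cv2.CHAIN_APPROX_NONE)
    w=pix2world(c,max(cs,key=len).reshape(-1,2),H)
    e=cv2.fitEllipse(w[:,:2].astype(np.float32)); print("ellipse",np.round([*e[0],*e[1]],1),"z",np.median(P[l==i][:,2])); return e[0]
E
python3 - <<'E'
from h import *
from rig import ctrl
s,c=wrist(ctrl,"w13"); print(s["eef_pos"],s["force"],s["grip_width"])
p=roundfit(c,42,(520,-98))
goal(s,(*p,13),0)
E
```

```text
[489.89309845 -98.59699574 120.35434318] [-0.12102456 -0.21785218  0.06457495] 0.8775436627460375
ellipse [521.5 -98.   53.7  55.1] z 41.957371621472774
shift now [ 31.5  -0.7 107.4] turn [ 0.01 -0.01 -0.01] shift if after turn [ 31.6  -0.6 107.4]
```

View pics/w13.png

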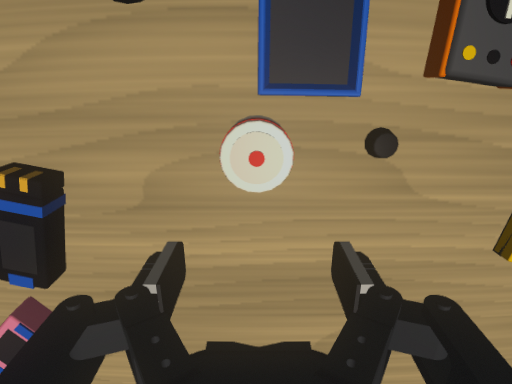

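Emit:
{"op": "carry_out", "data": {
  "plan": [
    [75,[15,-0.6,0],[0,0,0]],
    [75,[16.5,0,10],[0,0,0]],
    [75,[0,0,25],[0,0,0]],
    [75,[0,0,25],[0,0,0]],
    [75,[0,0,25],[0,0,0]],
    [75,[0,0,16],[0,0,0]],
    [75,[0,0,6.5],[0,0,0]],
    [75,[0,0,0],[0,0,0]],
    [75,[0,0,0],[0,0,0]],
    [49,[0,0,0],[0,0,0]],
    [49,[0,0,0],[0,0,0]],
    [49,[0,0,0],[0,0,0]],
    [49,[0,0,0],[0,0,0]],
    [49,[0,0,0],[0,0,0]],
    [49,[0,0,0],[0,0,0]]
  ],
  "grip_force": 40
}}

```text
time_s: 22.1
eef_pos: [521.8, -97.6, 13.7]
ee_rot: [0.001, 1.0, 0.0, 0.001]
force: [-0.6, -0.7, 5.8]
grip_width: 0.646
```

```bash
python3 - <<'E'
from h import *
from rig import ctrl
s,c=wrist(ctrl,"w14"); print(s["eef_pos"],s["force"],s["grip_width"])
E
```

```text
[521.84437365 -97.55423496  13.68957892] [-0.55709948 -0.67796415  5.81015505] 0.6456974041152552
```

View pics/w14.png

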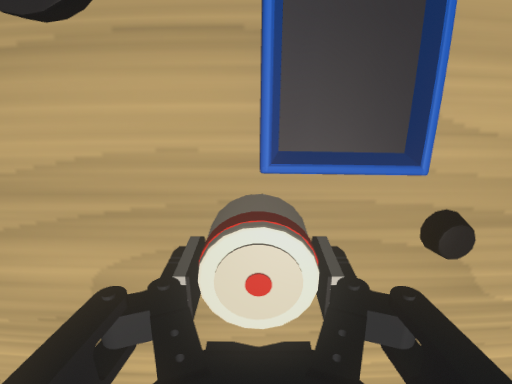

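Emit:
{"op": "carry_out", "data": {
  "plan": [
    [49,[0,0,-4],[0,0,0]],
    [49,[0,0,-10],[0,0,0]],
    [49,[0,0,-20],[0,0,0]],
    [49,[0,0,-25],[0,0,0]],
    [49,[0,0,-25],[0,0,0]],
    [49,[0,0,-25],[0,0,0]],
    [49,[0,0,-20],[0,0,0]],
    [49,[2,-15,0],[0,0,0]],
    [49,[4,-27,0],[0,0,0]],
    [49,[5,-32,0],[0,0,0]],
    [49,[5,-32,0],[0,0,0]],
    [49,[5,-32,0],[0,0,0]],
    [49,[5,-32,0],[0,0,0]],
    [49,[5,-32,0],[0,0,0]],
    [49,[4,-30,0],[0,0,0]],
    [49,[2,-15,0],[0,0,0]],
    [49,[0,-8,0],[0,0,0]],
    [49,[0,0,0],[0,0,0]],
    [49,[0,0,0],[0,0,0]],
    [49,[0,0,0],[0,0,0]]
  ]
}}

```text
time_s: 23.82
eef_pos: [557.9, 156.7, 141.3]
ee_rot: [0.0, 1.0, -0.0, 0.0]
force: [0.4, -0.1, -2.8]
grip_width: 0.647
```

```bash
python3 - <<'E'
from h import *
from rig import ctrl
s,c=wrist(ctrl,"w15"); print(s["eef_pos"],s["force"],s["grip_width"])
im=ortho(c,610,740,90,230,4,22);cv2.imwrite("pics/ow15.png",im)
E
```

```text
[557.89353901 156.72864862 141.34900634] [ 0.36460759 -0.09763663 -2.83403226] 0.6468276430692222
```

View pics/w15.png

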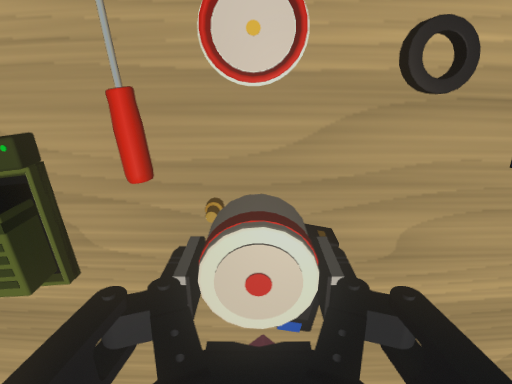

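View pics/ow15.png

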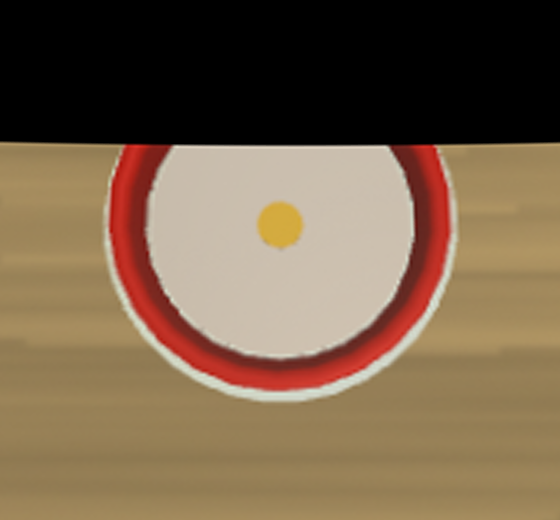

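```bash
python3 - <<'E'
from h import *
from rig import ctrl
c=dict(np.load("w15.npz")); b=c["color"].astype(int)
m=((b[...,2]-b[...,0]>90)&(b[...,1]-b[...,0]>50)).astype(np.uint8); m[60:]=0
n,l,st,ce=cv2.connectedComponentsWithStats(m); i=1+np.argmax(st[1:,4]); print(st[i],ce[i],pix2world(c,[ce[i]],12))
im=ortho(c,610,740,90,230,4,22).astype(int)
r=((im[...,2]-im[...,1]>70)).astype(np.uint8); cs,_=cv2.findContours(r,cv2.RETR_EXTERNAL,cv2.CHAIN_APPROX_NONE); q=max(cs,key=len).reshape(-1,2); q=q[q[:,1]>152].astype(float)
A=np.c_[2*q,np.ones(len(q))]; from numpy.linalg import lstsq
# keep outer
k=q[:,1]>220; 
hull=cv2.convexHull(q.astype(np.float32)).reshape(-1,2); hull=hull[hull[:,1]>156]
x=lstsq(np.c_[2*hull,np.ones(len(hull))],(hull**2).sum(1),rcond=None)[0]; R0=np.sqrt(x[2]+x[0]**2+x[1]**2)
print("circle",740-x[1]/4,230-x[0]/4,R0/4)
s=ctrl.sense();goal(s,(685,160,80),0)
E
```

```text
[246  20  15  16 175] [252.75428571  27.08571429] [[685.69567953 160.24941727  12.        ]]
circle 685.181018760602 160.16717856548235 42.776585533431415
shift now [127.1  -3.4  61.3] turn [ 0.    0.   -0.01] shift if after turn [127.1  -3.3  61.3]
```

Emit:
{"op": "carry_out", "data": {
  "plan": [
    [49,[12,-0.5,0],[0,0,0]],
    [49,[22,-0.6,0],[0,0,0]],
    [49,[25,-0.6,0],[0,0,0]],
    [49,[25,-0.6,0],[0,0,0]],
    [49,[25,-0.6,0],[0,0,0]],
    [49,[18.5,-0.6,0],[0,0,0]],
    [49,[0,0,15],[0,0,0]],
    [49,[0,0,25],[0,0,0]],
    [49,[0,0,20],[0,0,0]],
    [49,[0,0,0],[0,0,0]],
    [49,[0,0,0],[0,0,0]],
    [49,[0,0,0],[0,0,0]]
  ]
}}

```text
time_s: 24.87
eef_pos: [686.2, 161.0, 82.9]
ee_rot: [-0.0, 1.0, 0.0, 0.001]
force: [0.7, -0.6, -2.5]
grip_width: 0.641
```

```bash
python3 - <<'E'
from h import *
from rig import ctrl
s,c=wrist(ctrl,"w16"); print(s["eef_pos"],s["force"],s["grip_width"])
goal(s,(685.6,160.3,25.7),0)
E
```

```text
[686.18452899 160.95656278  82.93378097] [ 0.68117391 -0.6062626  -2.46006406] 0.6414830577479363
shift now [-0.7  0.7 57.2] turn [-0.   -0.02  0.  ] shift if after turn [-0.6  0.7 57.2]
```

View pics/w16.png

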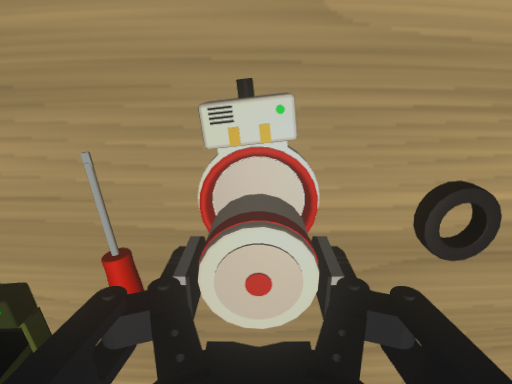

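Emit:
{"op": "carry_out", "data": {
  "plan": [
    [49,[-0.6,0.7,15],[0,0,0]],
    [49,[0,0,15],[0,0,0]],
    [49,[0,0,13],[0,0,0]],
    [49,[0,0,8],[0,0,0]],
    [49,[0,0,3.5],[0,0,0]],
    [49,[0,0,1],[0,0,0]],
    [49,[0,0,0],[0,0,0]],
    [49,[0,0,0],[0,0,0]],
    [49,[0,0,0],[0,0,0]]
  ]
}}

```text
time_s: 25.67
eef_pos: [685.1, 160.8, 26.3]
ee_rot: [-0.0, 1.0, 0.0, 0.001]
force: [0.6, 0.1, -3.5]
grip_width: 0.643
```

Emit:
{"op": "carry_out", "data": {
  "plan": [
    [49,[0,0,0.5],[0,0,0]],
    [49,[0,0,0.3],[0,0,0]],
    [49,[0,0,0],[0,0,0]],
    [49,[0,0,0],[0,0,0]]
  ]
}}

```text
time_s: 26.0
eef_pos: [685.1, 160.8, 25.8]
ee_rot: [0.0, 1.0, 0.0, 0.001]
force: [-3.0, 0.5, 6.5]
grip_width: 0.645
```

Contact. Release and retreat.

Emit:
{"op": "carry_out", "data": {
  "plan": [
    [56,[0,0,0],[0,0,0]],
    [60,[0,0,0],[0,0,0]],
    [65,[0,0,0],[0,0,0]],
    [70,[0,0,0],[0,0,0]],
    [70,[0,0,0],[0,0,0]],
    [70,[0,0,0],[0,0,0]],
    [70,[0,0,-5],[0,0,0]],
    [70,[0,0,-15],[0,0,0]],
    [70,[0,0,-25],[0,0,0]],
    [70,[0,0,-30],[0,0,0]],
    [70,[0,0,-30],[0,0,0]],
    [70,[0,0,-25],[0,0,0]],
    [70,[-20,0,0],[0,0,0]],
    [70,[-30,0,0],[0,0,0]],
    [70,[-30,0,0],[0,0,0]],
    [70,[0,0,0],[0,0,0]],
    [70,[0,0,0],[0,0,0]]
  ]
}}

```text
time_s: 27.42
eef_pos: [603.9, 160.9, 155.7]
ee_rot: [-0.0, 1.0, 0.001, 0.0]
force: [0.7, -0.1, 1.0]
grip_width: 0.822
```

```bash
python3 - <<'E'
from h import *
from rig import ctrl
s,c=wrist(ctrl,"w17"); print(s["eef_pos"],s["force"],s["grip_width"])
roundfit(c,54,(685,160))
goal(s,(441,114,125),-11.3)
E
```

```text
[603.94575161 160.88304404 155.66306351] [ 0.6728588  -0.05826119  0.95164864] 0.8222168233346364
ellipse [683.8 160.2  54.   54.1] z 53.91346178879907
shift now [-163.    46.7   30.6] turn [-0.   -0.    1.89] shift if after turn [-150.6   77.9   30.7]
```

View pics/w17.png

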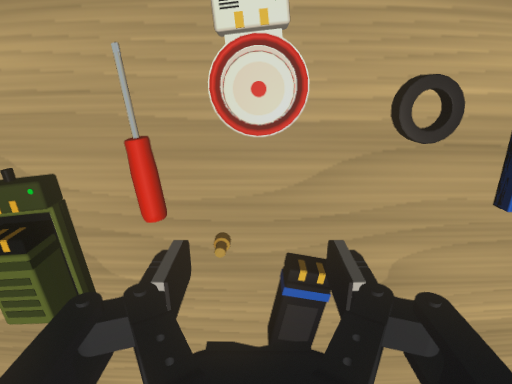

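Emit:
{"op": "carry_out", "data": {
  "plan": [
    [78,[0,0,0],[0,0,0.95]],
    [78,[0,0,0],[0,0,0.95]],
    [78,[-15,8,0],[0,0,0]],
    [78,[-25,13,0],[0,0,0]],
    [78,[-28,15,0],[0,0,0]],
    [78,[-28,15,0],[0,0,0]],
    [78,[-28,15,5],[0,0,0]],
    [78,[-24,12,10],[0,0,0]],
    [78,[0,0,15],[0,0,0]],
    [78,[0,0,0],[0,0,0]],
    [78,[0,0,0],[0,0,0]],
    [78,[0,0,0],[0,0,0]]
  ]
}}

```text
time_s: 28.47
eef_pos: [445.9, 113.4, 125.6]
ee_rot: [-0.0, 0.995, -0.099, 0.001]
force: [0.6, 0.7, -0.2]
grip_width: 0.913
```

```bash
python3 - <<'E'
from h import *
from rig import ctrl
s,c=wrist(ctrl,"w18"); print(s["eef_pos"],s["force"],s["grip_width"])
p,y=packfit(c,34,(452,113),rad=75)
goal(s,(*p,12),y)
E
```

```text
[445.94302219 113.38441229 125.61092086] [ 0.64481935  0.71553956 -0.16586525] 0.9128904797172894
rect c [450.8 114.1] size [111.7  49.9] yaw -10.2 zmed 33.5 n 7761 px [223 116  64 131]
shift now [  4.4  -1.6 113.6] turn [-0.   -0.02 -0.2 ] shift if after turn [  4.7  -1.6 113.6]
```

View pics/w18.png

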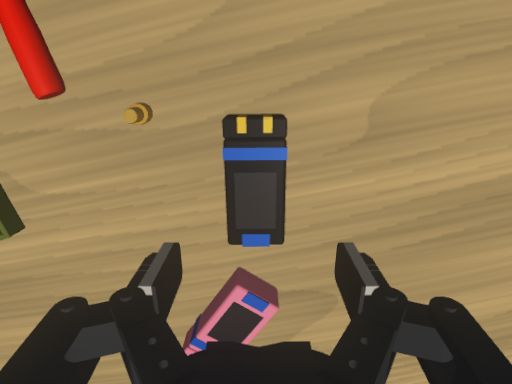

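Emit:
{"op": "carry_out", "data": {
  "plan": [
    [70,[5.3,-1.6,10],[0,0,-0.1]],
    [70,[0,0,22],[0,0,0]],
    [70,[0,0,25],[0,0,0]],
    [70,[0,0,25],[0,0,0]],
    [70,[0,0,20],[0,0,0]],
    [70,[0,0,9],[0,0,0]],
    [70,[0,0,3.5],[0,0,0]],
    [70,[0,0,0],[0,0,0]],
    [70,[0,0,0],[0,0,0]],
    [43,[0,0,0],[0,0,0]],
    [43,[0,0,0],[0,0,0]],
    [43,[0,0,0],[0,0,0]],
    [43,[0,0,0],[0,0,0]],
    [43,[0,0,0],[0,0,0]],
    [43,[0,0,0],[0,0,0]]
  ],
  "grip_force": 50
}}

```text
time_s: 29.77
eef_pos: [450.6, 114.0, 11.6]
ee_rot: [-0.0, 0.996, -0.094, 0.001]
force: [-1.3, 0.1, 6.2]
grip_width: 0.573
```

```bash
python3 - <<'E'
from h import *
from rig import ctrl
s,c=wrist(ctrl,"w19"); print(s["eef_pos"],s["force"],s["grip_width"],s["ee_rot"])
d=np.array([451.4,114.1,0])-s["eef_pos"]; print(Rt(s).inv().apply(d))
E
```

```text
[450.64583873 113.97644271  11.55035853] [-1.31761513  0.09597645  6.24162331] 0.5733895927862305 [-1.08202527e-04  9.95598506e-01 -9.37135152e-02  1.17470836e-03]
[ 0.69107377 -0.25708332 11.55210514]
```

View pics/w19.png

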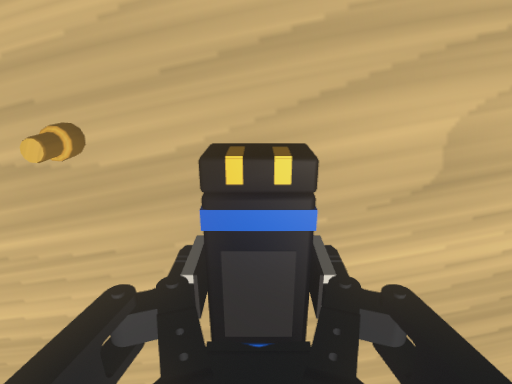

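Emit:
{"op": "carry_out", "data": {
  "plan": [
    [43,[0,0,-4],[0,0,0]],
    [43,[0,0,-10],[0,0,0]],
    [43,[0,0,-20],[0,0,0]],
    [43,[0,0,-25],[0,0,0]],
    [43,[0,0,-25],[0,0,0]],
    [43,[0,0,-25],[0,0,-0.9]],
    [43,[0,0,-25],[0,0,-0.9]],
    [43,[3,15,-5],[0,0,0]],
    [43,[5,27,0],[0,0,0]],
    [43,[6,32,0],[0,0,0]],
    [43,[6,32,0],[0,0,0]],
    [43,[6,32,0],[0,0,0]],
    [43,[6,32,0],[0,0,0]],
    [43,[6,32,0],[0,0,0]],
    [43,[5,27,0],[0,0,0]],
    [43,[3,15,0],[0,0,0]],
    [43,[0,7,0],[0,0,0]],
    [43,[0,0,0],[0,0,0]],
    [43,[0,0,0],[0,0,0]],
    [43,[0,0,0],[0,0,0]]
  ]
}}

```text
time_s: 31.48
eef_pos: [495.8, -135.7, 149.4]
ee_rot: [-0.0, 1.0, 0.001, -0.0]
force: [0.5, -0.6, -2.8]
grip_width: 0.574
```

```bash
python3 - <<'E'
from h import *
from rig import ctrl
s,c=wrist(ctrl,"w20"); print(s["eef_pos"],s["force"],s["grip_width"],s["ee_rot"])
im=ortho(c,550,680,-210,-70,4,22);cv2.imwrite("pics/ow20.png",im)
E
```

```text
[ 495.80486618 -135.66421208  149.43544874] [ 0.52051228 -0.58166627 -2.78925232] 0.5737589560065678 [-2.02926225e-04  9.99999452e-01  1.01836632e-03 -1.32399363e-04]
```

View pics/w20.png

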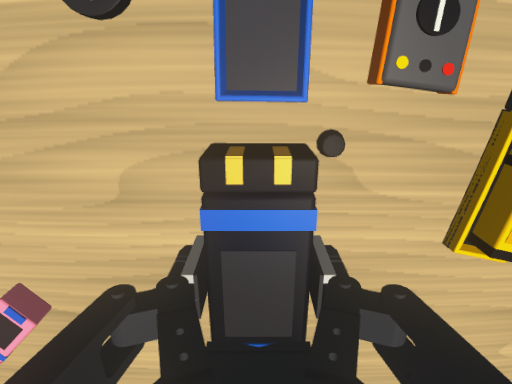

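View pics/ow20.png

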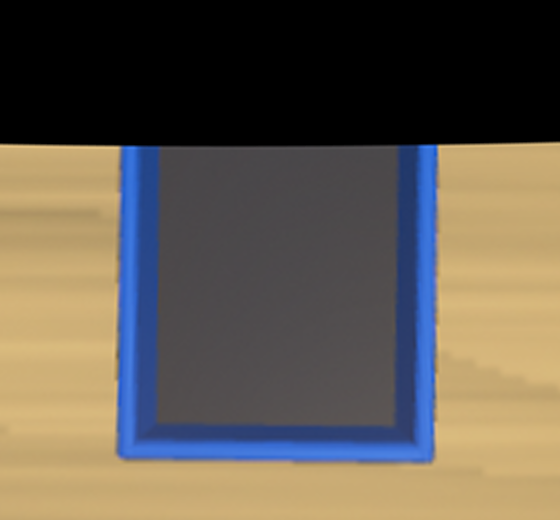

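```bash
python3 - <<'E'
from h import *
from rig import ctrl
s=ctrl.sense()
goal(s,(633.4,-139.4,75),-0.5)
E
```

```text
shift now [137.5   4.   74.4] turn [-0.   0.   0.1] shift if after turn [137.6   2.5  74.4]
```

Emit:
{"op": "carry_out", "data": {
  "plan": [
    [43,[15,0.5,0],[0,0,0.1]],
    [43,[25,0.5,0],[0,0,0]],
    [43,[25,0.5,0],[0,0,0]],
    [43,[25,0.5,0],[0,0,0]],
    [43,[25,0.5,0],[0,0,0]],
    [43,[22,0,0],[0,0,0]],
    [43,[0,0,15],[0,0,0]],
    [43,[0,0,25],[0,0,0]],
    [43,[0,0,20],[0,0,0]],
    [43,[0,0,10],[0,0,0]],
    [43,[0,0,0],[0,0,0]],
    [43,[0,0,0],[0,0,0]],
    [43,[0,0,0],[0,0,0]]
  ]
}}

```text
time_s: 32.62
eef_pos: [633.7, -140.7, 81.0]
ee_rot: [0.0, 1.0, -0.005, 0.001]
force: [-0.0, -0.6, -2.8]
grip_width: 0.573
```

```bash
python3 - <<'E'
from h import *
from rig import ctrl
s,c=wrist(ctrl,"w21"); print(s["eef_pos"],s["force"],s["grip_width"])
goal(s,(633.4,-139.4,23.6),-0.5)
im=ortho(c,610,740,-210,-70,4,22);cv2.imwrite("pics/ow21.png",im)
E
```

```text
[ 633.71253327 -140.70673555   80.9822198 ] [-0.02116309 -0.61708618 -2.8317139 ] 0.572654353345489
shift now [-0.5 -1.4 57.4] turn [ 0.01 -0.02 -0.01] shift if after turn [-0.3 -1.3 57.4]
```

View pics/ow21.png

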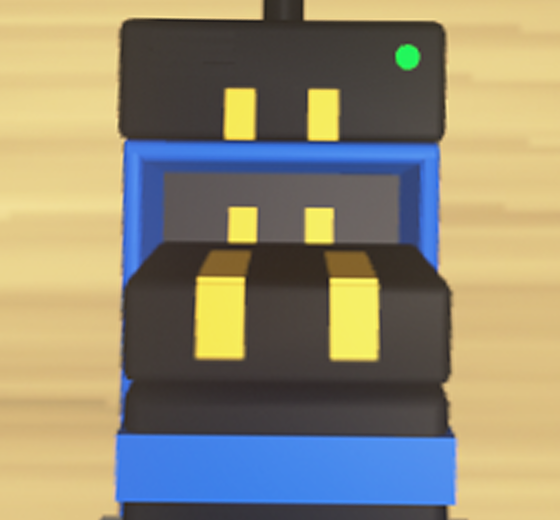

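Emit:
{"op": "carry_out", "data": {
  "plan": [
    [43,[0.3,-1.2,15],[0,0,0]],
    [43,[0,0,15],[0,0,0]],
    [43,[0,0,13],[0,0,0]],
    [43,[0,0,8],[0,0,0]],
    [43,[0,0,4],[0,0,0]],
    [43,[0,0,1.5],[0,0,0]],
    [43,[0,0,0],[0,0,0]],
    [43,[0,0,0],[0,0,0]],
    [43,[0,0,0],[0,0,0]]
  ]
}}

```text
time_s: 33.42
eef_pos: [633.8, -139.7, 23.6]
ee_rot: [0.0, 1.0, -0.005, 0.001]
force: [-0.6, -0.2, 1.3]
grip_width: 0.574
```

Emit:
{"op": "carry_out", "data": {
  "plan": [
    [43,[0,0,0.3],[0,0,0]],
    [43,[0,0,0],[0,0,0]],
    [51,[0,0,0],[0,0,0]],
    [55,[0,0,0],[0,0,0]],
    [60,[0,0,0],[0,0,0]],
    [64,[0,0,0],[0,0,0]],
    [64,[0,0,0],[0,0,0]],
    [64,[0,0,0],[0,0,0]],
    [64,[0,0,-5],[0,0,0]],
    [64,[0,0,-15],[0,0,0]],
    [64,[0,0,-25],[0,0,0]],
    [64,[0,0,-30],[0,0,0]],
    [64,[0,0,-30],[0,0,0]],
    [64,[0,0,-30],[0,0,0]],
    [64,[-30,0,-10],[0,0,0]],
    [64,[-30,0,-10],[0,0,0]],
    [64,[-30,0,0],[0,0,0]],
    [64,[0,0,0],[0,0,0]],
    [64,[0,0,0],[0,0,0]]
  ]
}}

```text
time_s: 35.0
eef_pos: [542.7, -138.7, 178.4]
ee_rot: [0.0, 1.0, -0.005, 0.0]
force: [0.8, -0.2, -0.1]
grip_width: 0.749
```

```bash
python3 - <<'E'
from h import *
from rig import ctrl
s,c=wrist(ctrl,"w22"); print(s["eef_pos"],s["force"],s["grip_width"],s["time_s"])
packfit(c,46,(634,-139),tol=5,rad=80)
t=ctrl.capture("top"); sd=ctrl.capture("side")
cv2.imwrite("pics/top22.png",t["color"]);cv2.imwrite("pics/side22.png",sd["color"])
packfit(t,58,(502,406),tol=5,rad=80);packfit(t,48,(480,-390),tol=5,rad=80);roundfit(t,54,(685,160))
E
```

```text
[ 542.6939658  -138.70706182  178.42091963] [ 0.7931689  -0.22312617 -0.1059183 ] 0.749108827863113 35.0
rect c [ 633.4 -140.4] size [108.8  50.2] yaw -0.6 zmed 45.4 n 7617 px [228   5  61 134]
rect c [501.8 403.2] size [102.2  59.3] yaw 7.4 zmed 58.1 n 548 px [121 178  20  34]
rect c [ 479.7 -389.6] size [122.4  38.8] yaw -13.6 zmed 48.1 n 444 px [378 185  19  41]
ellipse [684.4 159.7  53.8  55.3] z 54.78966350669566
```

View pics/w22.png

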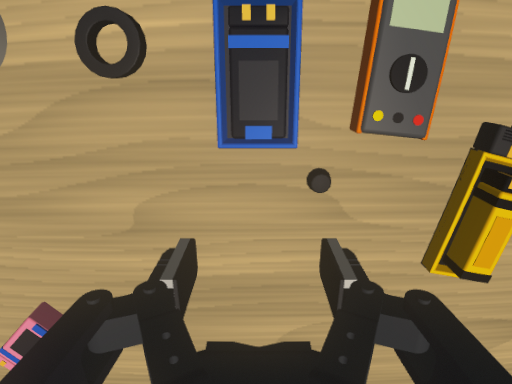

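View pics/top22.png

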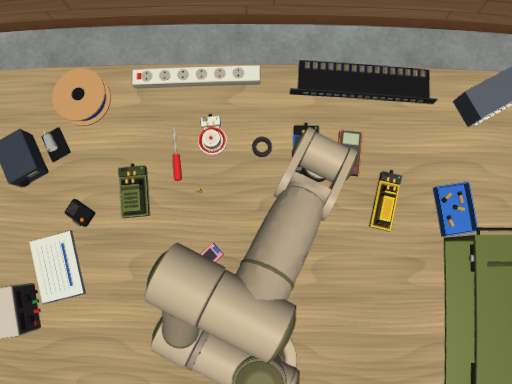

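View pics/side22.png

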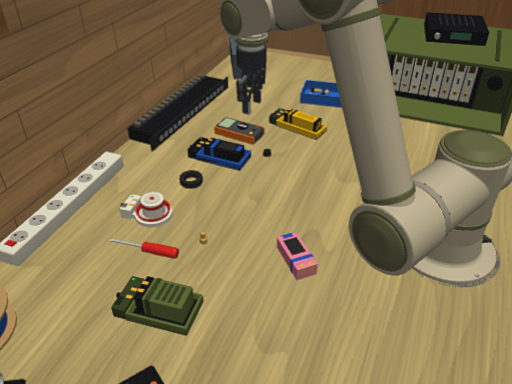

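All four packs are seated with their contacts matching, and the arm is clear of everything.

```bash
python3 -c "
from rig import ctrl
print(ctrl.finish_job())"
```

```text
the job is handed in; nothing more can be done
None
```

All four packs are on charge: I put them in their own chargers in the order olive, yellow, round, blue, and handed the job in at about 35 s of robot time. Each pack was lowered until the wrist force showed light contact with the pocket floor (under about 7 N), then released. Nothing else was touched or moved, the pink decoy included.

**Last checks:** The pack tops measured 57–58, 47–48, 54–55 and 45 mm (olive, yellow, round, blue). That matches flat on a 12 mm pocket floor, within about 1 mm. The fitted pack centres lie within about 3 mm of the pocket centres I measured. The gold contacts of the three box-shaped packs are at the charger contact ends, and the gripper is clear.

**Disagreements:**
- The final top-camera fit put the olive pack about 3 mm sideways and 1.5° off from where I placed it. The wrist view taken just after placing showed it lined up (the front end was cut off in that view), so I put this down to the top camera's coarse pixels.
- At the end the arm hid the blue pack from the top camera, so it was checked in the wrist and side pictures.

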